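# Turn a drained chocolate mould right way up, centre it on the scale and tare

### The arm

A 6-joint arm with a two-finger parallel gripper is mounted at the origin on the work surface. World frame = base frame: x ahead of the robot, y to its left, z up, the work surface at z = 0. Lengths are in mm, angles in rad, forces in N, time in s.
With the tool pointing down it reaches from about 425 to 1125 mm from the base axis. Payload 14.9 kg.
Tool frame: the origin (TCP) lies at the very end of the fingers, on their centre line; the grasp point (between the pads) lies 19 mm behind it; z points along the fingers, y is the line along which they close (so a half turn about z gives the same grasp; the last joint's range is limited). The gripper opens to 91 mm and grips with 3 to 60 N. Pads are 32 mm wide; open, the fingers measure 118 mm over their backs; the gripper's body (76 mm by 178 mm) begins 60 mm behind the grasp point.
Start: joints at [1.296, 0.379, 1.734, -0, 1.028, -0.033], TCP at [167.622, 679.648, 213.932] pointing down, gripper open.
Joint ranges: [-2.77, 2.77], [-0.74, 2.19], [0, 2.66], [-1.06, 4.2], [0.31, 2.87], [-3.08, 3.08]. Speed limits (rad/s): [1.89, 1.89, 2.39, 3.14, 3.14, 3.14].

### API

Orientations are given as a 3x3 rotation matrix whose columns are the frame's x, y, z axes.
In Python, from cell import env gives the robot as it stands.
- The arm moves only by the tool drive_tool, never from a script. Its argument "motion" is a list of rows, each a list of 6 numbers: the shift along the tool's x, y, z in fractions of the full range, 1 being 75 cm, then the turn, a rotation vector about the tool's x, y, z in shares of 2 pi rad (1.0 is 2 pi rad). A call has 1 to 12 rows; each row is the pose to reach, as a shift and turn from the pose commanded when the call began, along the tool's axes at that moment; what a row does not reach only later rows make up. A row lasts 1/12 s, in which the tool goes at most 41.7 mm and 7.16 degrees, less where a joint would pass 70% of its speed; a pose out of reach is approached as far as the arm can. Shift and turn numbers lie between -1 and 1, and a call with a number outside is refused. A call with a gripper value outside its range is refused whole. "gripper" is the finger opening in mm, from 0 to 91.2, set as the call begins (left out, the last holds). The fingers move at their own pace and stop on an object; "newtons" is the grip in N (left out, the last holds). Time passes only in rows, so rows that repeat a pose let the fingers close. It gives the time, the measured TCP pose, the force, the opening and the grip force at its end, in the units of the state.
- env.observe(): the state, without advancing time (a new reading comes with each control period).
- env.get_image(name): name is "scene" or "top" or "wrist"; returns (picture, depth): 420x560x3 uint8, red, green, blue; 420x560 float32, mm along the optical axis (not along the pixel's ray), 0 where there is no reading.
- env.camera_model(name): a dict with "fx", "fy", "cx", "cy" (pixels), "eye" and "attitude" of the camera in the world. Camera axes: x right, y up, looking along -z (the intrinsics and any distortion apply to the point x, -y, -z); pixel columns grow to the right and rows downward; lengths in mm; the calibration is good to about 2 mm. A picture is of the moment at which its call begins: read the wrist's pose just before it. camera_model takes no time and is no camera call; for the wrist camera it gives the pose at the moment of the call.
- env.sign_off(): hands the job in; it is judged then, once.
The state is a dict: "clock": time; "joints": joint angles; "qvel": joint speeds; "joint_torque": joint torques, N m; "eef_pos": TCP position; "eef_rot": TCP orientation; "force": force on the tool from outside, world axes, zero at the start; "moment": the same for the moment, N m; "opening": finger opening in mm; "gripper_force": force on a finger pad.
Only numpy, scipy, OpenCV 4.12 (cv2) and the standard library are available. Lean on these libraries where they do the work, as an engineer would, in place of code of your own. Each camera call takes 0.05 s, during which the arm holds its last target. There are 200 camera calls.

### The job

The small chocolate mould has been draining upside down on the wire rack and must now be tared for filling, right way up. Turn it over in two goes: stand it on one of its short ends on the bench and let go, then take it again and lay it on the scale's round pan with its cavities facing up, centred so that no corner sticks out over the pan's edge, and let go. Then press the scale's green tare button all the way down and release it, leaving the mould centred on the pan; never drop or topple the mould, and leave the mug, the jar and the filled praline mould where they are.

Things in the scene. Friction and masses are not known exactly. Their poses are not given: they have to be found in the camera images.
- mould: Caramel-brown rigid mould, a block 120 mm long (x), 60 wide (y), 40 thick (z), 0.15 to 0.31 kg, origin at its centre. +z points out of the back (open skirt with three rounded cup bottoms), -z out of the cavity face (flat, three round dark cavities). Starts upside down on the rack, +z up; must end with +z down. Gripped across its 60 mm width.
- rack: Low fixed wire drain rack on a thin dark sheet 190 mm square, origin on the bench under its centre. The mould lies, long side roughly along rack x, across two wires at x = +/-42 mm that run along y (156 mm long, tops 30 mm high). Low side wires (tops 7 mm high) at y = +/-78 mm. Rack and scale may swap sides (left, right of the robot).
- scale: Fixed white kitchen scale. Origin on the bench under the centre of the pan. The housing reaches from x = -155 to +80 mm, y = +/-95 mm, its top 36 mm above the bench. Its -x side, with the dark display and the button, faces roughly towards the robot.
- pan (a point): Centre of the top face of the scale's round flat steel pan, 156 mm in diameter, 58 mm above the bench. The pan is rigid and has no rim. The centred mould leaves about 11 mm between each corner and the pan's edge; its yaw on the pan is free.
- tare_top (a point): Centre of the top of the green round tare button (30 mm in diameter) on the scale's front ledge. It is pressed straight down.
- tare (a joint): Travel of the tare button: 0 when up, 0.006 m fully down, takes 4 N; springs back.
- mug: Blue ceramic mug, 80 mm in diameter, 90 mm high, bystander. Origin at the centre of its underside.
- jar: Jar with a yellow cap, 68 mm in diameter, 100 mm high, bystander. Origin at the centre of its underside.
- praline_mould: Flat brown mould filled with yellow pralines, 112 x 170 x 24 mm (x, y, z), bystander. Origin at the centre of its underside.
Not all that is in view belongs to the job. Of the things like the mould, leave any that is red; of the rest the smaller one is meant.

How it is judged (in metres and radians):
On the way, in this order (a step that is already met when the one before it is completed fails the run):
1. the mould stands by itself on one short end on the bench, let go ((angle between mould's own x axis and vertical below 0.1 rad or angle between mould's own x axis and vertical above 3.0416 rad) and height (world z) of mould below 0.066 m and contact force between the fingers and mould below 0.05 N and linear speed of mould below 0.02 m/s), for 0.2 s.
2. the mould lies cavities up on the pan, its centre within 10 mm of the pan's centre, let go (horizontal distance between mould and pan below 0.01 m and angle between mould's own z axis and vertical above 3.0416 rad and z of mould in the frame of pan between 0.015 and 0.024 m and contact force between the fingers and mould below 0.05 N and linear speed of mould below 0.02 m/s), for 0.2 s.
3. the tare button is pressed at least 4.5 mm down while the mould lies centred on the pan (value of joint tare above 0.0045 m and horizontal distance between mould and pan below 0.01 m and angle between mould's own z axis and vertical above 3.0416 rad and z of mould in the frame of pan between 0.015 and 0.024 m), for 0.05 s.
At the end, for the whole second after the job is handed in: The mould lies flat (within 0.1 rad) on the scale's pan with its cavities up, its centre within 10 mm of the pan's centre so that no corner overhangs, released and at rest, and the tare button has been pressed and is up again (all of step 2 and value of joint tare below 0.0015 m); the robot touches nothing.
It fails at once if the mould is dropped or toppled (moves faster than 0.6 m/s while not held by the fingers) (linear speed of mould above 0.6 m/s and contact force between the fingers and mould below 0.05 N).
It fails at once if the mug is moved by more than 20 mm (distance of mug from where it was at the start of the episode above 0.02 m).
It fails at once if the jar is moved by more than 20 mm (distance of jar from where it was at the start of the episode above 0.02 m).
It fails at once if the filled praline mould is moved by more than 20 mm (distance of praline_mould from where it was at the start of the episode above 0.02 m).
It also fails if it takes over 72 s, if anything falls off the work surface, if the arm or the gripper's body presses on something with over 40 N, if the wrist force passes 120 N, or if a joint passes its speed limit or range.

## Working session

There is one attempt and no reset: what is moved stays moved. The work goes in short steps, Python scripts to look and compute and a tool call to move; the robot and the scene stay as the last step left them, time stands still between calls to the robot, and variables do not carry over. Pictures are saved under pics/ and viewed, at most 10 in all, crops included, and the job is handed in when it is done.

Besides the shell and the picture viewer there is one more tool, called after ">>>" as name([rows], argument=value, ...), one row to a line, values as JSON. drive_tool: Moves the arm, as the interface text tells. Its arguments: {"type":"object","properties":{"motion":{"type":"array"},"gripper":{"type":"number"},"newtons":{"type":"number"}},"required":["motion"]}

```bash
ls; mkdir -p pics; cat > h.py <<'E'
import numpy as np, cv2
from cell import env
def snap(n,f):
    m=env.camera_model(n); im,d=env.get_image(n); np.savez('pics/'+f+'.npz',im=im,d=d,**{k:np.array(v) for k,v in m.items() if k in('fx','fy','cx','cy','eye','attitude')})
    cv2.imwrite('pics/'+f+'.png',im[:,:,::-1]); return m,im,d
def cloud(m,d):
    v,u=np.mgrid[:d.shape[0],:d.shape[1]]
    P=np.stack([(u-m['cx'])/m['fx']*d,-(v-m['cy'])/m['fy']*d,-d],-1)
    return P@np.array(m['attitude']).T+np.array(m['eye'])
E
python3 - <<'E'
from h import *
print(env.camera_model('top'));print(env.camera_model('scene'))
a=snap('top','top0')[1];b=snap('scene','scene0')[1]
print(env.observe())
E
```

```text
pics
{'fx': 415.9394690396126, 'fy': 415.9394690396126, 'cx': 276.6223650789259, 'cy': 208.65430713842107, 'eye': array([ 401.4884503 ,  -37.3826282 , 1233.90970414]), 'attitude': array([[ 0.02219515,  0.99545917, -0.09256571],
       [-0.99975069,  0.02187425, -0.00448002],
       [-0.00243487,  0.09264207,  0.9956965 ]])}
{'fx': 508.8460217153586, 'fy': 508.8460217153586, 'cx': 288.6666952801684, 'cy': 210.18679765953937, 'eye': array([1002.95366858, -732.66621877,  940.04774083]), 'attitude': array([[ 0.82535846, -0.38347379,  0.41440473],
       [ 0.56433517,  0.5831586 , -0.58433883],
       [-0.01758505,  0.71615215,  0.69772262]])}
{'clock': 0.1, 'joints': array([ 1.29570036e+00,  3.79379299e-01,  1.73470693e+00,  3.53067882e-05,
        1.02849525e+00, -3.33138682e-02]), 'qvel': array([-0.00049025, -0.00034844, -0.00157756, -0.0020154 ,  0.00121548,
       -0.00131947]), 'joint_torque': array([ 1.02539565e-03, -7.65032244e+01, -4.35291052e+01,  6.53174194e-02,
        3.98075301e-02, -5.33030754e-05]), 'eef_pos': array([167.51579412, 679.30224879, 213.34529099]), 'eef_rot': array([[-9.70908448e-01,  2.39450825e-01, -2.97706282e-04],
       [ 2.39451001e-01,  9.70907991e-01, -9.43424556e-04],
       [ 6.31416203e-05, -9.87264939e-04, -9.99999511e-01]]), 'force': array([ 0.35466998, -0.24365483, -0.58317609]), 'moment': array([-0.01155737,  0.02961666, -0.02086966]), 'gripper_force': 0.0, 'opening': 90.99160830444198}
```

View pics/top0.png

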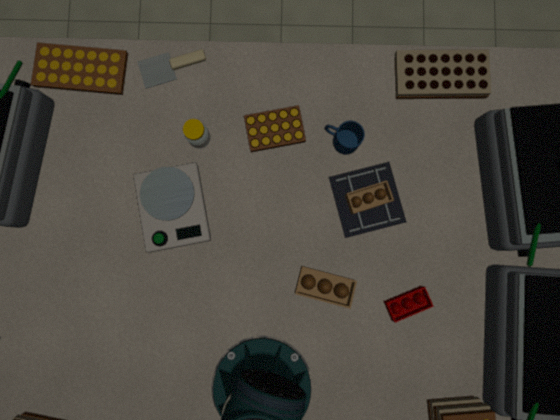

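View pics/scene0.png

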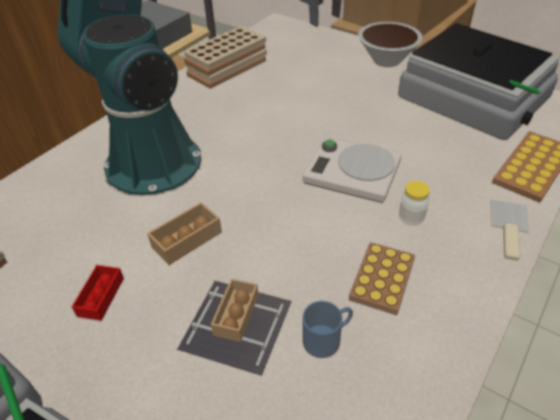

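Candidates: caramel mould on the rack (370,197 in the top view), a larger brown mould (325,286) and a red one (408,302). The task says to leave red and take the smaller brown one, which is also the one upside down on the rack, so it's the one at (370,197). Measuring it and cropping to confirm.

```bash
python3 - <<'E'
from h import *
z=np.load('pics/top0.npz'); im=z['im']; d=z['d']; m={k:z[k] for k in('fx','fy','cx','cy','eye','attitude')}
P=cloud(m,d); np.set_printoptions(precision=1,suppress=True)
cv2.imwrite('pics/crop.png',cv2.resize(im[150:320,280:450],None,fx=3.5,fy=3.5,interpolation=cv2.INTER_CUBIC)[:,:,::-1])
for n,(u,v) in dict(bench=(250,230),pan=(168,195),btn=(160,238),disp=(189,232),mug=(348,137),jar=(195,130),pral=(275,129),mould=(370,197),big=(325,286),red=(408,302)).items(): print(n,P[v,u],im[v,u])
hsv=cv2.cvtColor(im,cv2.COLOR_RGB2HSV)
def rect(mask,h,name):
    w=P[mask]; 
    r=cv2.minAreaRect(w[:,:2].astype(np.float32)); print(name,len(w),r, np.median(w[:,2]))
V,U=np.mgrid[:420,:560]
def box(a,b,c,e): return (U>=a)&(U<b)&(V>=c)&(V<e)
H,S,Vv=cv2.split(hsv)
b=box(335,405,168,225)
mk=b&(P[...,2]>45); rect(mk,0,'mould depth'); rect(b&(H>5)&(H<25)&(S>70)&(Vv>60)&(P[...,2]>40),0,'mould col')
b=box(290,360,260,310); rect(b&(P[...,2]>15),0,'big'); 
rect(box(380,435,280,325)&(P[...,2]>10),0,'red')
p=P[box(130,215,155,255)&(P[...,2]>50)&(P[...,2]<70)]; print('pan',cv2.minEnclosingCircle(p[:,:2].astype(np.float32)),np.median(p[:,2]),len(p),p[:,:2].mean(0))
rect(box(125,220,155,260)&(P[...,2]>25)&(P[...,2]<80),0,'scale')
g=box(145,175,225,250)&(H>45)&(H<85)&(S>90); p=P[g]; print('btn',p.mean(0),len(p),cv2.minEnclosingCircle(p[:,:2].astype(np.float32)))
rect(box(320,412,155,245)&(Vv<70)&(P[...,2]<15),0,'rack sheet')
E
```

```text
bench [450.9  45.7   0.1] [97 90 82]
pan [543.1 278.3  57.9] [82 85 85]
btn [420.4 295.8  55.7] [11 66 29]
disp [439.8 218.7  36. ] [4 6 4]
mug [ 737.3 -242.1    5. ] [23 43 56]
jar [722.2 200.2  99.5] [116  99   0]
pral [751.6 -21.8  24.5] [121 100  26]
mould [ 549.5 -296.3   61.2] [74 53 32]
big [ 295.3 -174.2   37.7] [78 59 39]
red [ 255.3 -410.6   33.1] [85 23 20]
mould depth 589 ((503.7820129394531, -186.86611938476562), (68.39940643310547, 355.7508544921875), 23.50104522705078) 61.51725822556227
mould col 335 ((503.3556823730469, -186.7972869873047), (67.67225646972656, 355.2845458984375), 23.50104522705078) 66.1407011161998
big 1052 ((308.6986999511719, -136.045654296875), (251.64804077148438, 100.25250244140625), 68.4786605834961) 40.39631363686351
red 797 ((288.9341735839844, -250.6998748779297), (467.3121643066406, 119.62507629394531), 76.54070281982422) 28.92354953673771
pan ((513.75830078125, 289.7010192871094), 113.45999145507812) 57.003582536267004 2401 [544.  283.8]
scale 5234 ((513.293212890625, 275.29766845703125), (235.8844757080078, 190.4860076904297), 12.101832389831543) 39.18406662458756
btn [420.  297.7  64.6] 117 ((413.65045166015625, 140.50350952148438), 178.301513671875)
rack sheet 2780 ((551.1089477539062, -300.26666259765625), (190.480712890625, 191.16851806640625), 15.740939140319824) 0.6774147969045998
```

View pics/crop.png

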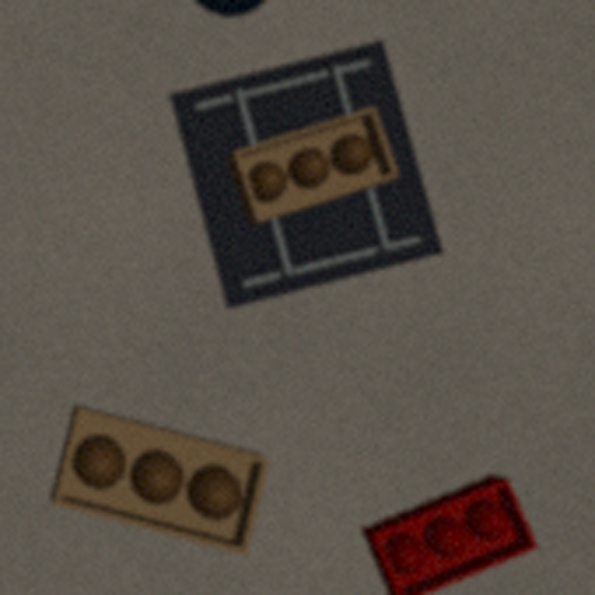

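The crop confirms it: the brown mould on the rack (crop 312,165) is clearly smaller than the loose brown one (crop 160,478), and the red one (450,530) is excluded. Next I'll clean up the depth outliers.

```bash
cat >> h.py <<'E'
def rect(P,mask,name,lo,hi):
    mask=(mask&(P[...,2]>lo)&(P[...,2]<hi)).astype(np.uint8)
    n,l,s,c=cv2.connectedComponentsWithStats(cv2.morphologyEx(mask,cv2.MORPH_OPEN,np.ones((2,2),np.uint8))); k=1+s[1:,4].argmax()
    w=P[l==k]; r=cv2.minAreaRect(w[:,:2].astype(np.float32)); print(name,len(w),np.round(r[0],1),np.round(r[1],1),round(r[2],2),'medz',np.median(w[:,2]).round(1)); return w
V,U=np.mgrid[:420,:560]
def box(a,b,c,e): return (U>=a)&(U<b)&(V>=c)&(V<e)
E
python3 - <<'E'
from h import *
z=np.load('pics/top0.npz'); im=z['im']; d=z['d']; m={k:z[k] for k in('fx','fy','cx','cy','eye','attitude')}
P=cloud(m,d)
H,S,Vv=cv2.split(cv2.cvtColor(im,cv2.COLOR_RGB2HSV))
rect(P,box(335,405,168,225),'mould',64,76)
rect(P,box(335,405,168,225)&(H>5)&(H<25)&(S>70),'mouldcol',40,76)
p=rect(P,box(125,220,155,260),'pan',50,66); print(cv2.minEnclosingCircle(p[:,:2].astype(np.float32)),p.mean(0))
p=rect(P,box(145,175,225,250)&(H>45)&(H<85)&(S>90),'btn',35,75);print(p.mean(0),np.percentile(p[:,2],[5,50,95]))
rect(P,box(320,370,110,160),'mug',75,110);rect(P,box(175,215,110,155),'jar',80,115);rect(P,box(235,315,95,160),'pral',15,40)
rect(P,box(290,360,260,310),'big',30,60)
E
```

```text
mould 42 [ 574.5 -357.5] [50.2 30.6] 21.83 medz 68.0
mouldcol 555 [ 551.4 -305.3] [ 59.2 144.7] 19.48 medz 56.9
pan 2307 [519.7 151.6] [418.2 154.3] 78.24 medz 56.9
((488.93194580078125, 157.3573760986328), 213.47149658203125) [545.73578241 278.88249439  61.3371494 ]
btn 113 [416.8 137.9] [ 31.4 350.4] 0.13 medz 55.5
[417.26074695 294.94995257  63.99513141] [43.67064028 55.46405607 61.02586338]
mug 75 [ 601.1 -144.6] [ 66.7 448.2] 53.28 medz 83.3
jar 367 [567.4 103.3] [431.3  57.7] 32.68 medz 98.6
pral 2090 [614.1 -53.5] [409.2 172.2] 11.98 medz 23.7
big 410 [ 303.  -141.6] [266.9 105.1] 68.12 medz 50.2
```

```bash
sed -i 's/w\[:,:2\].astype(np.float32)/np.ascontiguousarray(w[:,:2],dtype=np.float32)/' h.py
python3 - <<'E'
from h import *
z=np.load('pics/top0.npz'); im=z['im']; d=z['d']; m={k:z[k] for k in('fx','fy','cx','cy','eye','attitude')}
P=cloud(m,d); np.set_printoptions(precision=1,suppress=True)
H,S,Vv=cv2.split(cv2.cvtColor(im,cv2.COLOR_RGB2HSV))
w=rect(P,box(335,405,168,225),'mould',64,76)
print(w.min(0),w.max(0))
# ray casts of image contours
def cast(uv,h):
    uv=np.asarray(uv,float).reshape(-1,2); r=np.c_[(uv[:,0]-m['cx'])/m['fx'],-(uv[:,1]-m['cy'])/m['fy'],-np.ones(len(uv))]@m['attitude'].T
    return m['eye']+r*((h-m['eye'][2])/r[:,2])[:,None]
def mr(mask,h,name):
    n,l,s,c=cv2.connectedComponentsWithStats(mask.astype(np.uint8));k=1+s[1:,4].argmax()
    q=np.argwhere(l==k)[:,::-1]; x=np.ascontiguousarray(cast(q,h)[:,:2],dtype=np.float32); r=cv2.minAreaRect(x); print(name,len(q),r,x.mean(0),cv2.minEnclosingCircle(x))
mr(box(335,405,168,225)&(H>5)&(H<25)&(S>70),70,'mould')
mr(box(135,215,155,225)&(P[...,2]>50)&(P[...,2]<66),58,'pan')
mr(box(145,175,225,250)&(H>45)&(H<85)&(S>90),56,'btn')
mr(box(125,220,155,260)&(P[...,2]>25)&(P[...,2]<46),36,'scale')
mr(box(320,412,155,245)&(Vv<70),0,'sheet')
mr(box(320,370,110,160)&(H>95)&(H<120)&(S>80),60,'mug')
mr(box(180,205,115,145)&(H>20)&(H<35)&(S>180),100,'jar')
mr(box(235,315,95,160)&(P[...,2]>14)&(P[...,2]<50),24,'pral')
mr(box(290,360,260,310)&(P[...,2]>30),50,'big')
E
```

```text
mould 42 [ 574.5 -357.5] [50.2 30.6] 21.83 medz 68.0
[ 547.3 -378.7   -2.3] [ 600.6 -333.9   73. ]
mould 1012 ((549.2857666015625, -291.23175048828125), (64.11963653564453, 129.40142822265625), 19.66036605834961) [ 548.8 -291.7] ((548.5234375, -291.67962646484375), 68.69902038574219)
pan 2307 ((549.2001342773438, 282.7232666015625), (155.1345672607422, 151.376953125), 3.016136884689331) [548.9 282.8] ((549.0379638671875, 283.04290771484375), 78.06343078613281)
btn 117 ((420.3282775878906, 299.99383544921875), (34.00907516479492, 31.128808975219727), 2.709718704223633) [420.  300.1] ((420.08056640625, 300.1089782714844), 17.32851219177246)
scale 2762 ((512.5223999023438, 273.4725341796875), (233.67837524414062, 190.09852600097656), 12.218485832214355) [484.1 259.7] ((513.06494140625, 274.79595947265625), 146.85768127441406)
sheet 2934 ((550.7860107421875, -300.4393310546875), (190.34754943847656, 190.35914611816406), 15.499968528747559) [ 547.6 -297.5] ((551.4968872070312, -300.9032287597656), 132.11521911621094)
mug 731 ((729.0958862304688, -230.38034057617188), (98.38553619384766, 94.96233367919922), 26.804676055908203) [ 723.9 -230.4] ((730.6597900390625, -221.09344482421875), 56.54372787475586)
jar 339 ((724.927978515625, 205.86184692382812), (57.28673553466797, 55.83790969848633), 2.2116639614105225) [725.  205.6] ((725.1165771484375, 205.214111328125), 29.89455223083496)
pral 2105 ((755.40673828125, -19.48846435546875), (113.7627944946289, 169.0120391845703), 12.006126403808594) [755.6 -19.5] ((756.1605834960938, -19.54680633544922), 98.88213348388672)
big 420 ((292.7939758300781, -174.1125946044922), (160.64102172851562, 83.78512573242188), 76.82862091064453) [ 290.8 -177.4] ((292.498779296875, -173.90011596679688), 88.73199462890625)
```

```bash
cat > go.py <<'E'
# usage: go.py x y z phi tilt [g]: shift/turn from current pose (g: xyz is the grasp point)
import sys, json; from h import *
from scipy.spatial.transform import Rotation as Ro
def frame(phi,t):
    c,s=np.cos(np.radians(phi)),np.sin(np.radians(phi))
    return np.array([[-s,c,0],[c,s,0],[0,0,-1.]]).T@Ro.from_euler('y',t,degrees=True).as_matrix()
def to(p,R,o=None):
    o=o or env.observe(); A=np.array(o['eef_rot'])
    return np.r_[A.T@(np.array(p)-o['eef_pos']),Ro.from_matrix(A.T@R).as_rotvec(degrees=True)]
if __name__=='__main__':
    o=env.observe(); A=np.array(o['eef_rot']); np.set_printoptions(precision=3,suppress=True,linewidth=150)
    open('log.jsonl','a').write(json.dumps({k:np.array(o[k]).tolist() for k in('joints','eef_pos','eef_rot')})+'\n')
    x=A[:,0];ph=np.degrees(np.arctan2(A[1,1],A[0,1]));t=np.degrees(np.arctan2(-A[2,0]*-1,-A[2,2]))
    print('t',o['clock'],'q',o['joints'],'pos',o['eef_pos'].round(1),'phi',ph.round(2),'tilt(abs)',np.degrees(np.arccos(-A[2,2])).round(2),'F',o['force'].round(1),'op',round(o['opening'],1),'gf',round(o['gripper_force'],1))
    a=list(map(float,sys.argv[1:6]))
    if a:
        R=frame(a[3],a[4]); p=np.array(a[:3])-(0 if len(sys.argv)<7 else 1)*0
        if len(sys.argv)>6: p=p+19*R[:,2]
        print('TCP target',p.round(1),'MOVE',to(p,R,o).round(1))
E
python3 go.py 560 100 230 10 0
```

```text
t 0.1 q [ 1.296  0.379  1.735  0.     1.028 -0.033] pos [167.5 679.3 213.3] phi 76.15 tilt(abs) 0.06 F [ 0.4 -0.2 -0.6] op 91.0 gf 0.0
TCP target [560. 100. 230.] MOVE [-519.8 -468.5  -16.2   -0.1    0.    66.1]
```

Units first: shifts go in shares of 75 cm and turns go in shares of 2 pi rad. So -508 mm is -0.6773, -420 mm is -0.56.

>>> drive_tool([
  [-0.6773,-0.56,-0.02,0,0,0],
  [-0.6773,-0.56,-0.02,0,0,0],
  [-0.6773,-0.56,-0.02,0,0,0],
  [-0.6773,-0.56,-0.02,0,0,0],
  [-0.6773,-0.56,-0.02,0,0,0],
  [-0.6773,-0.56,-0.02,0,0,0],
  [-0.6773,-0.56,-0.02,0,0,0],
  [-0.6773,-0.56,-0.02,0,0,0],
  [-0.6773,-0.56,-0.02,0,0,0],
  [-0.6773,-0.56,-0.02,0,0,0],
  [-0.6773,-0.56,-0.02,0,0,0],
  [-0.6773,-0.56,-0.02,0,0,0],
])

```text
clock: 1.1
eef_pos: [466.1, 276.2, 225.3]
eef_rot: [[-0.971, 0.239, -0.0], [0.239, 0.971, -0.0], [0.0, -0.0, -1.0]]
force: [0.4, 1.3, 0.3]
opening: 91.3
gripper_force: 0.0
```

```bash
python3 go.py 560 -100 250 -10 25
```

```text
t 1.1 q [ 0.492  0.115  2.048 -0.     0.979 -0.837] pos [466.1 276.2 225.3] phi 76.15 tilt(abs) 0.0 F [0.4 1.3 0.3] op 91.3 gf 0.0
TCP target [ 560. -100.  250.] MOVE [-181.2 -342.8  -24.6  -18.8   20.1   84.7]
```

To row units: -343 mm is -0.4573, -181 mm is -0.2413, 84.7 degrees is 0.2353.

>>> drive_tool([
  [-0.2413,-0.4573,-0.0333,-0.0522,0.0558,0.2353],
  [-0.2413,-0.4573,-0.0333,-0.0522,0.0558,0.2353],
  [-0.2413,-0.4573,-0.0333,-0.0522,0.0558,0.2353],
  [-0.2413,-0.4573,-0.0333,-0.0522,0.0558,0.2353],
  [-0.2413,-0.4573,-0.0333,-0.0522,0.0558,0.2353],
  [-0.2413,-0.4573,-0.0333,-0.0522,0.0558,0.2353],
  [-0.2413,-0.4573,-0.0333,-0.0522,0.0558,0.2353],
  [-0.2413,-0.4573,-0.0333,-0.0522,0.0558,0.2353],
  [-0.2413,-0.4573,-0.0333,-0.0522,0.0558,0.2353],
  [-0.2413,-0.4573,-0.0333,-0.0522,0.0558,0.2353],
  [-0.2413,-0.4573,-0.0333,-0.0522,0.0558,0.2353],
  [-0.2413,-0.4573,-0.0333,-0.0522,0.0558,0.2353],
])

```text
clock: 2.1
eef_pos: [559.2, -99.6, 250.0]
eef_rot: [[0.115, 0.991, 0.062], [0.903, -0.131, 0.409], [0.413, 0.009, -0.911]]
force: [0.1, -0.0, 1.0]
opening: 91.1
gripper_force: 0.0
```

```bash
python3 go.py 520 -255 250 19.7 -25
```

```text
t 2.1 q [-0.409  0.179  1.971  0.454  1.148 -0.501] pos [559.2 -99.6 250. ] phi -7.52 tilt(abs) 24.41 F [ 0.1 -0.   1. ] op 91.1 gf 0.0
TCP target [ 520. -255.  250.] MOVE [-144.8  -18.5  -65.9    0.4  -48.3  -28.1]
```

```bash
cat > kin.py <<'E'
import json; from h import *
from scipy.spatial.transform import Rotation as Ro
from scipy.optimize import least_squares
L=[json.loads(l) for l in open('log.jsonl')]
def R(a,q): return Ro.from_euler(a,q).as_matrix()
def fk(q,p):
    d1,a1,a2,a3,d4,d6,lat,x6,y6=p
    A=R('z',q[0]); B=A@R('y',q[1]); C=B@R('y',q[2]); D=C@R('z',q[3])@R('y',q[4]); E=D@R('z',q[5])
    x=A@[a1,lat,d1]+B@[0,0,a2]+C@[a3,0,d4]+D@[0,0,d6]+E@[x6,y6,0]
    return x,E
def orient():
    for l in L:
        x,E=fk(l['joints'],[0]*9); print(np.round(E.T@np.array(l['eef_rot']),3).tolist())
def fitp():
    reg=np.array([400,30,400,20,400,150,20,0,0])
    f=lambda p:np.r_[np.concatenate([fk(l['joints'],p)[0]-l['eef_pos'] for l in L]),1e-3*(p-reg)]
    s=least_squares(f,reg); return s.x,np.abs(s.fun[:-9]).max()
if __name__=='__main__':
    orient(); p,r=fitp(); print(p.round(1),r)
E
python3 kin.py
```

```text
[[0.0, -1.0, -0.0], [1.0, 0.0, 0.0], [-0.0, -0.0, 1.0]]
[[0.0, -1.0, -0.0], [1.0, 0.0, 0.0], [-0.0, -0.0, 1.0]]
[[0.0, -1.0, -0.0], [1.0, 0.0, 0.0], [-0.0, -0.0, 1.0]]
[336.7   5.  547.7  56.9 608.7 268.8  23.3  -0.    0. ] 0.008449351304420816
```

```bash
cat > ik.py <<'E'
from kin import *; from go import frame
lo=np.array([-2.77,-.74,0,-1.06,.31,-3.08]);hi=np.array([2.77,2.19,2.66,4.2,2.87,3.08])
p,_=fitp(); T=np.array([[0,-1,0],[1,0,0],[0,0,1.]])
def ik(g,phi,t,q0=[0,.2,2,.5,1.1,0],tcp=False):
    F=frame(phi,t); x=np.array(g,float)+(0 if tcp else 19)*F[:,2]
    def f(q):
        y,E=fk(q,p); return np.r_[(y-x)/100,(E@T-F).ravel()]
    s=least_squares(f,np.clip(q0,lo+.01,hi-.01),bounds=(lo,hi)); return s.x,s.cost
if __name__=='__main__':
    np.set_printoptions(precision=2,suppress=True)
    def show(n,g,phi,t):
        b=min((ik(g,phi,t,[np.arctan2(g[1],g[0]),.2,2,j,1.1,k]) for j in(-.5,.5,1.5) for k in(-1,0,1)),key=lambda r:r[1]); print(n,g,phi,t,b[0],'OK' if b[1]<1e-6 else 'FAIL %.1e'%b[1])
    for t in(-45,-30,0): show('rack',(549,-292,53),19.7,t)
    for phi in(-20,0,20):
        for t in(45,60): show('stand',(540,30,60),phi,t)
        for t in(-45,-30): show('regrasp',(540,30,80),phi,t)
    for phi in(0,15,27,40):
        for t in(45,60): show('pan',(549,283,86),phi,t)
E
python3 ik.py
```

```text
rack (549, -292, 53) 19.7 -45 [-0.34  0.56  2.2   4.2   0.59  1.24] FAIL 2.1e-02
rack (549, -292, 53) 19.7 -30 [-0.38  0.5   2.09 -1.06  0.43  0.23] FAIL 6.8e-04
rack (549, -292, 53) 19.7 0 [-0.53  0.53  1.93 -0.    0.68 -0.87] OK
stand (540, 30, 60) -20 45 [-0.32  0.53  2.16  1.18  0.87 -0.96] OK
stand (540, 30, 60) -20 60 [-0.4   0.65  2.13  1.32  1.1  -1.16] OK
regrasp (540, 30, 80) -20 -45 [ 0.28  0.62  1.9  -0.65  1.23  1.05] OK
regrasp (540, 30, 80) -20 -30 [ 0.21  0.51  1.97 -0.52  1.02  0.92] OK
stand (540, 30, 60) 0 45 [-0.31  0.58  2.04  0.9   1.04 -0.99] OK
stand (540, 30, 60) 0 60 [-0.37  0.7   1.99  1.01  1.25 -1.13] OK
regrasp (540, 30, 80) 0 -45 [ 0.33  0.56  2.01 -0.86  1.08  0.95] OK
regrasp (540, 30, 80) 0 -30 [ 0.24  0.47  2.05 -0.68  0.88  0.75] OK
stand (540, 30, 60) 20 45 [-0.26  0.64  1.93  0.67  1.19 -1.07] OK
stand (540, 30, 60) 20 60 [-0.31  0.75  1.86  0.77  1.41 -1.15] OK
regrasp (540, 30, 80) 20 -45 [ 0.34  0.5   2.11 -1.06  0.91  0.84] FAIL 1.9e-03
regrasp (540, 30, 80) 20 -30 [ 0.24  0.42  2.13 -0.85  0.72  0.59] OK
pan (549, 283, 86) 0 45 [ 0.15  0.53  2.05  1.18  0.86 -0.8 ] OK
pan (549, 283, 86) 0 60 [ 0.08  0.63  2.04  1.38  1.07 -1.03] OK
pan (549, 283, 86) 15 45 [ 0.15  0.58  1.96  0.98  1.01 -0.84] OK
pan (549, 283, 86) 15 60 [ 0.08  0.68  1.93  1.14  1.21 -1.01] OK
pan (549, 283, 86) 27 45 [ 0.16  0.62  1.88  0.85  1.12 -0.88] OK
pan (549, 283, 86) 27 60 [ 0.1   0.72  1.84  0.99  1.32 -1.01] OK
pan (549, 283, 86) 40 45 [ 0.19  0.66  1.8   0.71  1.23 -0.95] OK
pan (549, 283, 86) 40 60 [ 0.14  0.76  1.75  0.83  1.44 -1.04] OK
```

```bash
cat >> ik.py <<'E'
    print()
    for t in(-25,-20,-15): show('rack',(549,-292,53),19.7,t); show('pre',(549,-292,170),19.7,t)
    for phi in(-20,-10,0):
        for t in(65,70,75): show('stand',(540,30,60),phi,t);show('standup',(540,30,140),phi,t)
E
python3 ik.py | sed -n '/^$/,$p'; python3 go.py 549 -292 140 19.7 -20 g
```

```text
rack (549, -292, 53) 19.7 -25 [-0.4   0.49  2.07 -0.88  0.41  0.04] OK
pre (549, -292, 170) 19.7 -25 [-0.4   0.28  2.07 -0.61  0.57 -0.26] OK
rack (549, -292, 53) 19.7 -20 [-0.43  0.49  2.05 -0.63  0.43 -0.22] OK
pre (549, -292, 170) 19.7 -20 [-0.43  0.28  2.04 -0.44  0.61 -0.44] OK
rack (549, -292, 53) 19.7 -15 [-0.45  0.49  2.02 -0.41  0.47 -0.45] OK
pre (549, -292, 170) 19.7 -15 [-0.45  0.29  2.02 -0.3   0.67 -0.58] OK
stand (540, 30, 60) -20 65 [-0.42  0.69  2.12  1.35  1.18 -1.21] OK
standup (540, 30, 140) -20 65 [-0.42  0.51  2.16  1.3   1.22 -1.07] OK
stand (540, 30, 60) -20 70 [-0.44  0.73  2.11  1.38  1.26 -1.26] OK
standup (540, 30, 140) -20 70 [-0.44  0.56  2.15  1.34  1.29 -1.12] OK
stand (540, 30, 60) -20 75 [-0.45  0.78  2.09  1.4   1.35 -1.3 ] OK
standup (540, 30, 140) -20 75 [-0.45  0.6   2.14  1.37  1.37 -1.17] OK
stand (540, 30, 60) -10 65 [-0.41  0.71  2.05  1.19  1.25 -1.18] OK
standup (540, 30, 140) -10 65 [-0.41  0.55  2.09  1.15  1.3  -1.06] OK
stand (540, 30, 60) -10 70 [-0.43  0.75  2.03  1.22  1.33 -1.22] OK
standup (540, 30, 140) -10 70 [-0.43  0.59  2.08  1.19  1.37 -1.1 ] OK
stand (540, 30, 60) -10 75 [-0.44  0.8   2.02  1.24  1.41 -1.25] OK
standup (540, 30, 140) -10 75 [-0.44  0.63  2.06  1.22  1.45 -1.14] OK
stand (540, 30, 60) 0 65 [-0.39  0.74  1.98  1.04  1.33 -1.16] OK
standup (540, 30, 140) 0 65 [-0.39  0.58  2.01  1.02  1.39 -1.06] OK
stand (540, 30, 60) 0 70 [-0.4   0.78  1.96  1.07  1.4  -1.19] OK
standup (540, 30, 140) 0 70 [-0.4   0.62  2.    1.06  1.46 -1.09] OK
stand (540, 30, 60) 0 75 [-0.41  0.82  1.94  1.09  1.48 -1.22] OK
standup (540, 30, 140) 0 75 [-0.41  0.66  1.99  1.09  1.53 -1.12] OK
t 2.1 q [-0.409  0.179  1.971  0.454  1.148 -0.501] pos [559.2 -99.6 250. ] phi -7.52 tilt(abs) 24.41 F [ 0.1 -0.   1. ] op 91.1 gf 0.0
TCP target [ 551.2 -298.1  122.1] MOVE [-233.    16.9   34.8    1.6  -43.4  -27.9]
```

To row units: -233 mm is -0.3107, 17 mm is 0.0227, -43.4 degrees is -0.1206.

>>> drive_tool([
  [-0.3107,0.0227,0.0133,0.0044,-0.1206,-0.0775],
  [-0.3107,0.0227,0.0133,0.0044,-0.1206,-0.0775],
  [-0.3107,0.0227,0.0133,0.0044,-0.1206,-0.0775],
  [-0.3107,0.0227,0.0133,0.0044,-0.1206,-0.0775],
  [-0.3107,0.0227,0.0133,0.0044,-0.1206,-0.0775],
  [-0.3107,0.0227,0.0133,0.0044,-0.1206,-0.0775],
  [-0.3107,0.0227,0.0133,0.0044,-0.1206,-0.0775],
  [-0.3107,0.0227,0.0133,0.0044,-0.1206,-0.0775],
  [-0.3107,0.0227,0.0133,0.0044,-0.1206,-0.0775],
])

```text
clock: 2.85
eef_pos: [550.4, -306.1, 144.3]
eef_rot: [[-0.326, 0.938, 0.118], [0.881, 0.347, -0.322], [-0.343, -0.001, -0.939]]
force: [-0.2, -0.2, 0.7]
opening: 91.2
gripper_force: 0.0
```

```bash
python3 - <<'E'
from h import *
snap('wrist','w1')
E
python3 go.py 549 -292 53 19.7 -20 g
```

```text
t 2.9 q [-0.442  0.289  2.048 -0.441  0.596 -0.453] pos [ 551.1 -306.4  145. ] phi 20.2 tilt(abs) 20.03 F [ 1.1 -0.4 -0.1] op 91.2 gf 0.0
TCP target [ 551.2 -298.1   35.1] MOVE [ 44.9   2.9 100.6   0.2   0.    0.5]
```

View pics/w1.png

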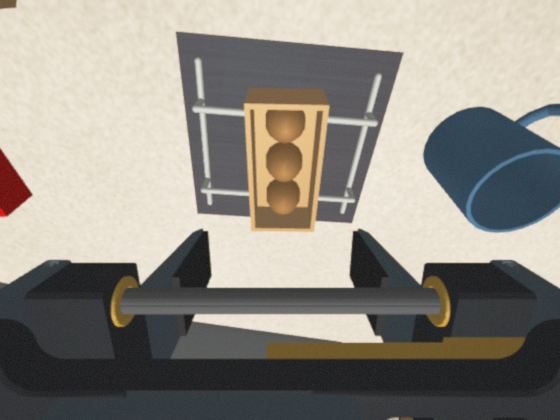

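The wrist view shows the mould between the open fingers. Its top-rim corners are near (247,104), (327,104), (314,231) and (251,231), and it is squared up to the gripper. I'll cast these onto z=70.

```bash
python3 - <<'E'
from h import *
z=np.load('pics/w1.npz'); im=z['im']; m={k:z[k] for k in('fx','fy','cx','cy','eye','attitude')}
H,S,V=cv2.split(cv2.cvtColor(im,cv2.COLOR_RGB2HSV))
mk=((H>5)&(H<25)&(S>90)&(V>60)&box(200,360,70,236)).astype(np.uint8)
n,l,s,c=cv2.connectedComponentsWithStats(mk);k=1+s[1:,4].argmax();print(s[k])
for v in(110,150,190,225): u=np.where(l[v]==k)[0];print(v,u.min(),u.max())
uv=np.array([(246.5,104),(327,104),(314.5,231.5),(250.5,231.5)])
r=np.c_[(uv[:,0]-m['cx'])/m['fx'],-(uv[:,1]-m['cy'])/m['fy'],-np.ones(4)]@m['attitude'].T
p=m['eye']+r*((70-m['eye'][2])/r[:,2])[:,None];print(p.round(1),p.mean(0))
print([np.linalg.norm(p[i]-p[i-1]).round(1) for i in range(4)]); a=(p[0]+p[1]-p[2]-p[3]);print(np.degrees(np.arctan2(a[1],a[0]))+90)
E
```

```text
[  244    88    85   143 10580]
110 245 328
150 247 323
190 249 318
225 251 313
[[ 503.6 -246.5   70. ]
 [ 556.6 -227.    70. ]
 [ 598.2 -340.1   70. ]
 [ 540.9 -361.2   70. ]] [ 549.84073632 -293.70763743   70.        ]
[np.float64(120.6), np.float64(56.5), np.float64(120.5), np.float64(61.1)]
199.10923878019233
```

To row units: 101 mm is 0.1347, 43.4 mm is 0.0579, -0.5 degrees is -0.0014.

>>> drive_tool([
  [0.0267,0.0039,0.04,0,0,-0.0014],
  [0.0579,0.0039,0.0667,0,0,-0.0014],
  [0.0579,0.0039,0.1,0,0,-0.0014],
  [0.0579,0.0039,0.1227,0,0,-0.0014],
  [0.0579,0.0039,0.1347,0,0,-0.0014],
  [0.0579,0.0039,0.1347,0,0,-0.0014],
])

```text
clock: 3.4
eef_pos: [551.8, -300.9, 34.3]
eef_rot: [[-0.331, 0.936, 0.118], [0.879, 0.351, -0.321], [-0.342, -0.003, -0.94]]
force: [-0.9, 0.5, 0.0]
opening: 91.1
gripper_force: 0.0
```

```bash
python3 go.py 549.5 -293.5 53 19.6 -20 g
```

```text
t 3.4 q [-0.432  0.477  2.06  -0.626  0.427 -0.241] pos [ 551.8 -300.9   34.3] phi 20.57 tilt(abs) 20.01 F [-0.9  0.5  0. ] op 91.1 gf 0.0
TCP target [ 551.7 -299.6   35.1] MOVE [ 0.9  0.3 -1.2  0.2  0.   1. ]
```

To row units: -1 mm is -0.0013, 0.3 mm is 0.0004, 1 degrees is 0.0028.

>>> drive_tool([
  [0.0013,0.0004,-0.0013,0.0006,0,0.0028],
  [0.0013,0.0004,-0.0013,0.0006,0,0.0028],
])

```text
clock: 3.57
eef_pos: [552.6, -299.3, 37.6]
eef_rot: [[-0.313, 0.942, 0.117], [0.885, 0.334, -0.324], [-0.345, 0.002, -0.939]]
force: [-0.1, -0.4, 0.4]
opening: 91.4
gripper_force: 0.0
```

>>> drive_tool([
  [0,0,0,0,0,0],
  [0,0,0,0,0,0],
  [0,0,0,0,0,0],
  [0,0,0,0,0,0],
  [0,0,0,0,0,0],
  [0,0,0,0,0,0],
], gripper=50, newtons=40)

```text
clock: 4.07
eef_pos: [552.0, -299.1, 36.5]
eef_rot: [[-0.315, 0.942, 0.116], [0.884, 0.336, -0.324], [-0.344, 0.001, -0.939]]
force: [-2.0, 1.8, 4.5]
opening: 59.9
gripper_force: 40.0
```

```bash
python3 go.py 549.5 -293.5 150 19.6 -20 g; python3 go.py 540 30 140 -10 70 g
```

```text
t 4.0667 q [-0.428  0.473  2.061 -0.629  0.432 -0.219] pos [ 552.  -299.1   36.5] phi 19.65 tilt(abs) 20.12 F [-2.   1.8  4.5] op 59.9 gf 40.0
TCP target [ 551.7 -299.6  132.1] MOVE [-33.2  -0.4 -89.7   0.1   0.1   0. ]
t 4.0667 q [-0.428  0.473  2.061 -0.629  0.432 -0.219] pos [ 552.  -299.1   36.5] phi 19.65 tilt(abs) 20.12 F [-2.   1.8  4.5] op 59.9 gf 40.0
TCP target [543.1  47.6 133.5] MOVE [ 276.1  108.3 -204.3  -13.8   87.9   29.8]
```

To row units: -90 mm is -0.12, -54 mm is -0.072.

>>> drive_tool([
  [-0.0107,0,-0.028,0,0,0],
  [-0.0267,0,-0.072,0,0,0],
  [-0.044,0,-0.12,0,0,0],
  [-0.044,0,-0.12,0,0,0],
  [-0.044,0,-0.12,0,0,0],
])

```text
clock: 4.48
eef_pos: [552.9, -299.6, 134.1]
eef_rot: [[-0.314, 0.942, 0.119], [0.884, 0.336, -0.325], [-0.346, 0.003, -0.938]]
force: [-0.1, 0.6, -1.6]
opening: 60.2
gripper_force: 40.0
```

```bash
python3 go.py 540 30 150 -10 70 g
```

```text
t 4.4833 q [-0.428  0.305  2.054 -0.466  0.579 -0.404] pos [ 552.9 -299.6  134.1] phi 19.64 tilt(abs) 20.25 F [-0.1  0.6 -1.6] op 60.2 gf 40.0
TCP target [543.1  47.6 143.5] MOVE [ 306.7  107.5 -122.8  -13.6   88.    29.9]
```

To row units: 294 mm is 0.392, 281 mm is 0.3747, 13.6 degrees is 0.0378.

>>> drive_tool([
  [0.0347,0.012,-0.0133,-0.0031,0.0194,0.0067],
  [0.0667,0.024,-0.0267,-0.0058,0.0375,0.0128],
  [0.1027,0.036,-0.0413,-0.0089,0.0556,0.0189],
  [0.136,0.048,-0.0547,-0.0119,0.0736,0.0253],
  [0.1707,0.06,-0.068,-0.015,0.0917,0.0314],
  [0.204,0.072,-0.0813,-0.0181,0.1111,0.0378],
  [0.2387,0.084,-0.0947,-0.0211,0.1292,0.0439],
  [0.272,0.096,-0.1093,-0.0242,0.1472,0.05],
  [0.3067,0.108,-0.1227,-0.0272,0.1653,0.0564],
  [0.34,0.12,-0.136,-0.0306,0.1833,0.0625],
  [0.3747,0.132,-0.1493,-0.0339,0.2028,0.0689],
  [0.392,0.1373,-0.1573,-0.0361,0.2194,0.075],
])

```text
clock: 5.48
eef_pos: [541.2, 35.7, 140.5]
eef_rot: [[0.031, 0.99, 0.14], [0.478, -0.138, 0.868], [0.878, 0.04, -0.477]]
force: [0.8, -0.2, -3.2]
opening: 59.7
gripper_force: 40.0
```

```bash
python3 go.py 540 30 90 -10 70 g
```

```text
t 5.4833 q [-0.417  0.489  2.1    1.093  1.278 -1.058] pos [541.2  35.7 140.5] phi -7.93 tilt(abs) 61.52 F [ 0.8 -0.2 -3.2] op 59.7 gf 40.0
TCP target [543.1  47.6  83.5] MOVE [-44.4  -2.   37.7  -0.9   8.5   3. ]
```

To row units: -63.7 mm is -0.0849, -60 mm is -0.08, 8.4 degrees is 0.0233.

>>> drive_tool([
  [-0.0213,-0.0013,0.016,-0.0008,0.0111,0.0042],
  [-0.0427,-0.002,0.032,-0.0025,0.0233,0.0083],
  [-0.064,-0.0027,0.048,-0.0025,0.0233,0.0083],
  [-0.08,-0.0037,0.06,-0.0025,0.0233,0.0083],
  [-0.0849,-0.004,0.064,-0.0025,0.0233,0.0083],
  [-0.0849,-0.004,0.064,-0.0025,0.0233,0.0083],
])

```text
clock: 5.98
eef_pos: [543.2, 45.5, 60.9]
eef_rot: [[0.06, 0.985, 0.161], [0.342, -0.172, 0.924], [0.938, -0.001, -0.348]]
force: [0.7, 0.2, -2.9]
opening: 60.1
gripper_force: 40.0
```

```bash
python3 go.py 540 30 60 -10 69.9 g; python3 - <<'E'
from h import *
snap('scene','s2')
z=np.load('pics/s2.npz');im=z['im'];m={k:z[k] for k in('fx','fy','cx','cy','eye','attitude')}
p=(np.array([540,30,60])-m['eye'])@m['attitude'];u=int(m['cx']-m['fx']*p[0]/p[2]);v=int(m['cy']+m['fy']*p[1]/p[2]);print(u,v)
cv2.imwrite('pics/s2c.png',cv2.resize(im[max(v-75,0):v+75,u-100:u+100],None,fx=4,fy=4,interpolation=cv2.INTER_CUBIC)[:,:,::-1])
E
```

```text
t 5.9833 q [-0.428  0.717  2.059  1.206  1.329 -1.206] pos [543.2  45.5  60.9] phi -9.88 tilt(abs) 69.65 F [ 0.7  0.2 -2.9] op 60.1 gf 40.0
TCP target [543.1  47.6  53.5] MOVE [-6.3 -0.5  4.5 -0.1  0.2  0. ]
314 213
```

View pics/s2c.png

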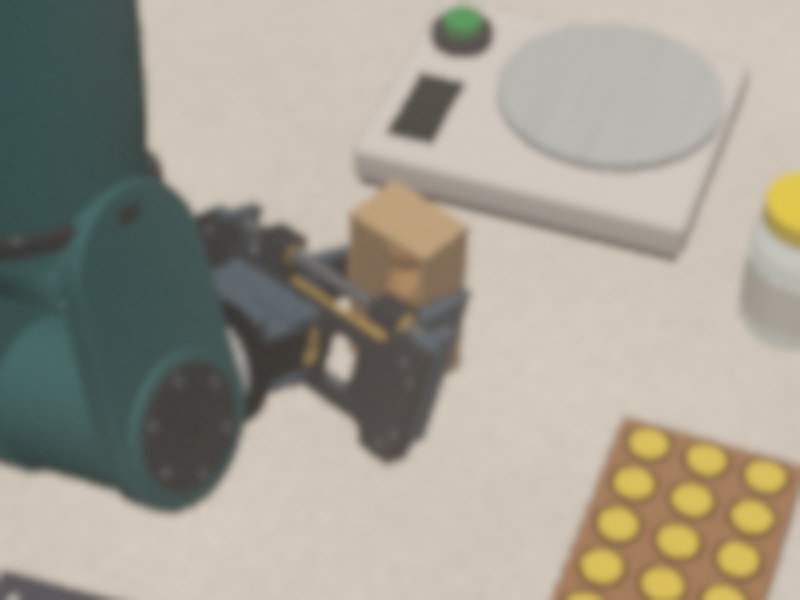

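The mould (crop 410,240) is upright in the fingers just above the bench, with the scale and praline mould clear of it. I'll lower it in small steps until the force shows contact.

To row units: -5.6 mm is -0.0075, -4.7 mm is -0.0063, 0.2 degrees is 0.0006.

>>> drive_tool([
  [-0.0037,-0.0003,0.0015,0,0.0006,0],
  [-0.0063,-0.0003,0.0024,0,0.0006,0],
  [-0.0075,-0.0003,0.0029,0,0.0006,0],
  [-0.0075,-0.0003,0.0029,0,0.0006,0],
])

```text
clock: 6.37
eef_pos: [544.5, 44.9, 57.2]
eef_rot: [[0.055, 0.985, 0.163], [0.34, -0.172, 0.924], [0.939, 0.005, -0.345]]
force: [-0.3, -0.1, -2.7]
opening: 60.0
gripper_force: 40.0
```

To row units: -0.9 mm is -0.0012, 0.4 mm is 0.0005.

>>> drive_tool([
  [-0.0012,0,0.0005,0,0,0],
  [-0.0012,0,0.0005,0,0,0],
])

```text
clock: 6.53
eef_pos: [544.5, 45.1, 56.1]
eef_rot: [[0.055, 0.985, 0.163], [0.34, -0.172, 0.925], [0.939, 0.004, -0.345]]
force: [-0.2, -0.5, -2.7]
opening: 60.3
gripper_force: 40.0
```

To row units: -0.9 mm is -0.0012, 0.4 mm is 0.0005.

>>> drive_tool([
  [-0.0012,0,0.0005,0,0,0],
  [-0.0012,0,0.0005,0,0,0],
])

```text
clock: 6.7
eef_pos: [544.4, 45.2, 54.9]
eef_rot: [[0.056, 0.985, 0.163], [0.34, -0.172, 0.925], [0.939, 0.004, -0.344]]
force: [0.5, -0.6, -2.8]
opening: 60.0
gripper_force: 40.0
```

To row units: -0.9 mm is -0.0012, 0.4 mm is 0.0005.

>>> drive_tool([
  [-0.0012,0,0.0005,0,0,0],
  [-0.0012,0,0.0005,0,0,0],
])

```text
clock: 6.87
eef_pos: [544.4, 45.2, 53.9]
eef_rot: [[0.056, 0.985, 0.163], [0.34, -0.172, 0.925], [0.939, 0.004, -0.344]]
force: [0.7, 0.1, -1.9]
opening: 60.1
gripper_force: 40.0
```

To row units: -0.9 mm is -0.0012, 0.4 mm is 0.0005.

>>> drive_tool([
  [-0.0012,0,0.0005,0,0,0],
  [-0.0012,0,0.0005,0,0,0],
])

```text
clock: 7.03
eef_pos: [544.5, 45.3, 53.8]
eef_rot: [[0.055, 0.985, 0.163], [0.338, -0.172, 0.925], [0.94, 0.004, -0.342]]
force: [-3.1, -2.0, 8.9]
opening: 59.7
gripper_force: 40.0
```

To row units: -0.5 mm is -0.0007, 0.2 mm is 0.0003.

>>> drive_tool([
  [-0.0007,0,0.0003,0,0,0],
  [-0.0007,0,0.0003,0,0,0],
])

```text
clock: 7.2
eef_pos: [544.5, 45.3, 53.8]
eef_rot: [[0.055, 0.985, 0.162], [0.337, -0.171, 0.926], [0.94, 0.004, -0.341]]
force: [-4.9, -5.6, 14.5]
opening: 60.1
gripper_force: 40.0
```

To row units: 0.9 mm is 0.0012, -0.3 mm is -0.0004.

>>> drive_tool([
  [0.0012,0,-0.0004,0,0,0],
  [0.0012,0,-0.0004,0,0,0],
])

```text
clock: 7.37
eef_pos: [544.5, 45.3, 53.8]
eef_rot: [[0.055, 0.985, 0.163], [0.339, -0.172, 0.925], [0.939, 0.004, -0.344]]
force: [-1.1, -1.3, 3.5]
opening: 60.0
gripper_force: 40.0
```

>>> drive_tool([
  [0,0,0,0,0,0],
  [0,0,0,0,0,0],
  [0,0,0,0,0,0],
  [0,0,0,0,0,0],
], gripper=91)

```text
clock: 7.7
eef_pos: [544.4, 45.4, 53.3]
eef_rot: [[0.056, 0.985, 0.163], [0.34, -0.172, 0.925], [0.939, 0.004, -0.344]]
force: [-0.7, -0.6, 0.5]
opening: 83.8
gripper_force: 0.0
```

```bash
python3 go.py 540 30 60 -10 69.9 g
```

```text
t 7.7 q [-0.428  0.735  2.053  1.212  1.327 -1.222] pos [544.4  45.4  53.3] phi -9.89 tilt(abs) 69.86 F [-0.7 -0.6  0.5] op 83.8 gf 0.0
TCP target [543.1  47.6  53.5] MOVE [ 0.8 -1.7  1.7 -0.   0.   0.2]
```

To row units: -143 mm is -0.1907, 140 mm is 0.1867.

>>> drive_tool([
  [0,0,-0.0133,0,0,0],
  [0,0,-0.0333,0,0,0],
  [0,0,-0.0733,0,0,0],
  [0,0,-0.12,0,0,0],
  [0.0467,0,-0.14,0,0,0],
  [0.0933,0,-0.1573,0,0,0],
  [0.14,0,-0.1733,0,0,0],
  [0.1867,0,-0.1907,0,0,0],
  [0.1867,0,-0.1907,0,0,0],
])

```text
clock: 8.45
eef_pos: [530.4, -41.6, 240.4]
eef_rot: [[0.049, 0.985, 0.166], [0.344, -0.173, 0.923], [0.938, 0.012, -0.347]]
force: [1.2, -1.4, 0.6]
opening: 91.0
gripper_force: 0.0
```

```bash
python3 - <<'E'
from h import *
m,im,d=snap('top','t3'); P=cloud(m,d)
w=P[box(220,290,150,260)&(P[...,2]>112)&(P[...,2]<126)]; H,S,V=cv2.split(cv2.cvtColor(im,cv2.COLOR_RGB2HSV))
p=(np.array([542,32,120])-m['eye'])@np.array(m['attitude']);u=int(m['cx']-m['fx']*p[0]/p[2]);v=int(m['cy']+m['fy']*p[1]/p[2]);print(u,v)
mk=(H>5)&(H<25)&(S>70)&box(u-40,u+40,v-40,v+40)
q=np.argwhere(mk); print(len(q),q.min(0)[::-1],q.max(0)[::-1])
w=P[mk&(P[...,2]>112)&(P[...,2]<128)];print(len(w),cv2.minAreaRect(np.ascontiguousarray(w[:,:2],dtype=np.float32)),w.mean(0))
cv2.imwrite('pics/t3c.png',cv2.resize(im[v-60:v+60,u-80:u+80],None,fx=5,fy=5,interpolation=cv2.INTER_CUBIC)[:,:,::-1])
E
python3 go.py 600 115 250 -10 -30 ; python3 ik.py >/dev/null; python3 - <<'E'
import sys; sys.argv=['x']
import os; os.chdir('.')
from ik import *
np.set_printoptions(precision=2,suppress=True)
for g,ph,t in [((544,40,80),-10,-30),((544,40,80),-10,-35),((600,100,190),-10,-30),((543,20,80),-10,60)]: print(ik(g,ph,t,[.2,.4,2,-.6,.9,.8] if t<0 else [-.4,.5,2,1.1,1.2,-1.1]))
E
```

```text
253 194
417 [245 182] [263 209]
321 ((543.5902709960938, 31.244178771972656), (39.45896911621094, 59.930274963378906), 80.26803588867188) [543.46634169  31.03702594 118.85842345]
t 8.5 q [-0.579  0.401  2.057  1.043  1.534 -0.96 ] pos [529.7 -41.2 237.6] phi -9.95 tilt(abs) 69.7 F [-0.5  0.2 -1.1] op 91.3 gf 0.0
TCP target [600. 115. 250.] MOVE [ 68.8  42.4 151.6   0.6 -99.7   0.3]
(array([ 0.24,  0.49,  2.01, -0.59,  0.96,  0.84]), np.float64(5.973590285163838e-25))
(array([ 0.27,  0.52,  1.99, -0.65,  1.03,  0.9 ]), np.float64(5.448109788610807e-20))
(array([ 0.31,  0.41,  1.85, -0.5 ,  1.19,  0.74]), np.float64(4.433598594691437e-30))
(array([-0.41,  0.62,  2.08,  1.13,  1.2 , -1.1 ]), np.float64(3.351312576852646e-30))
```

View pics/t3c.png

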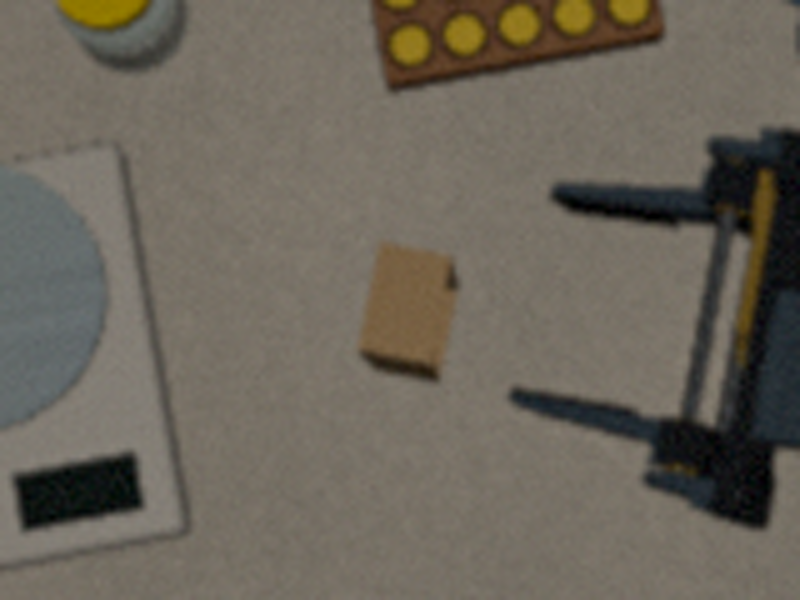

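Mould (crop 408,308) stands by itself at about (543,31.5), phi -9.8, with the gripper clear to its right. Now I swing the tool to tilt -30 for the regrasp.

To row units: 150 mm is 0.2, 120 mm is 0.16, -84 degrees is -0.2333.

>>> drive_tool([
  [0.0067,0.004,0.016,0,-0.0194,0],
  [0.0147,0.0093,0.032,0.0003,-0.0389,0],
  [0.0213,0.0133,0.048,0.0003,-0.0583,0],
  [0.0293,0.0173,0.064,0.0006,-0.0778,0],
  [0.036,0.0227,0.08,0.0006,-0.0972,0.0003],
  [0.044,0.0267,0.096,0.0008,-0.1167,0.0003],
  [0.0507,0.0307,0.112,0.0008,-0.1361,0.0003],
  [0.0587,0.036,0.128,0.0008,-0.1556,0.0003],
  [0.0653,0.04,0.144,0.0011,-0.175,0.0003],
  [0.0733,0.044,0.16,0.0011,-0.1944,0.0006],
  [0.08,0.0493,0.176,0.0014,-0.2139,0.0006],
  [0.0907,0.056,0.2,0.0014,-0.2333,0.0006],
])

```text
clock: 9.5
eef_pos: [599.2, 114.3, 247.2]
eef_rot: [[0.166, 0.985, -0.045], [0.953, -0.172, -0.248], [-0.252, -0.001, -0.968]]
force: [0.4, -1.8, -0.9]
opening: 90.6
gripper_force: 0.0
```

```bash
python3 go.py 553 88.6 167 -9.8 -30 g
```

```text
t 9.5 q [ 0.251  0.255  1.852 -0.253  1.155  0.541] pos [599.2 114.3 247.2] phi -9.93 tilt(abs) 14.57 F [ 0.4 -1.8 -0.9] op 90.6 gf 0.0
TCP target [551.4  79.2 150.5] MOVE [-17.  -40.9 104.3  -0.1 -15.4  -0.1]
```

To row units: 104 mm is 0.1387, 96 mm is 0.128, -15.4 degrees is -0.0428.

>>> drive_tool([
  [-0.008,-0.0187,0.0467,0,-0.0167,0],
  [-0.016,-0.0373,0.0933,-0.0003,-0.0333,-0.0003],
  [-0.0227,-0.0547,0.128,-0.0003,-0.0428,-0.0003],
  [-0.0227,-0.0547,0.1387,-0.0003,-0.0428,-0.0003],
  [-0.0227,-0.0547,0.1387,-0.0003,-0.0428,-0.0003],
])

```text
clock: 9.92
eef_pos: [549.2, 80.2, 147.6]
eef_rot: [[0.143, 0.986, -0.09], [0.858, -0.169, -0.486], [-0.494, -0.008, -0.869]]
force: [-0.8, -0.2, 0.0]
opening: 90.9
gripper_force: 0.0
```

```bash
python3 go.py 544.4 39.4 80 -9.8 -30 g
```

```text
t 9.9167 q [ 0.314  0.379  1.957 -0.503  1.123  0.776] pos [549.2  80.2 147.6] phi -9.72 tilt(abs) 29.61 F [-0.8 -0.2  0. ] op 90.9 gf 0.0
TCP target [542.8  30.   63.5] MOVE [-2.4  2.8 98.  -0.4 -0.4  0.3]
```

To row units: 98 mm is 0.1307, 2.8 mm is 0.0037, -0.4 degrees is -0.0011.

>>> drive_tool([
  [-0.0032,0.0037,0.0333,-0.0011,-0.0011,0],
  [-0.0032,0.0037,0.0667,-0.0011,-0.0011,0],
  [-0.0032,0.0037,0.1,-0.0011,-0.0011,0],
  [-0.0032,0.0037,0.1227,-0.0011,-0.0011,0],
  [-0.0032,0.0037,0.1307,-0.0011,-0.0011,0],
  [-0.0032,0.0037,0.1307,-0.0011,-0.0011,0],
  [-0.0032,0.0037,0.1307,-0.0011,-0.0011,0],
])

```text
clock: 10.5
eef_pos: [546.0, 31.0, 67.3]
eef_rot: [[0.146, 0.986, -0.079], [0.855, -0.166, -0.492], [-0.498, 0.004, -0.867]]
force: [0.9, 0.2, -0.4]
opening: 91.5
gripper_force: 0.0
```

>>> drive_tool([
  [0,0,0,0,0,0],
  [0,0,0,0,0,0],
  [0,0,0,0,0,0],
  [0,0,0,0,0,0],
  [0,0,0,0,0,0],
  [0,0,0,0,0,0],
], gripper=50, newtons=50)

```text
clock: 11.0
eef_pos: [544.5, 31.2, 66.1]
eef_rot: [[0.144, 0.986, -0.08], [0.854, -0.165, -0.493], [-0.499, 0.002, -0.866]]
force: [-1.8, 1.8, 5.8]
opening: 59.9
gripper_force: 50.0
```

```bash
python3 go.py 544.4 39.4 80 -9.8 -30 g;  python3 -c "
from go import *
o=env.observe();print(o['eef_pos']-19*np.array(o['eef_rot'])[:,2])"
```

```text
t 11.0 q [ 0.242  0.485  2.008 -0.594  0.962  0.832] pos [544.5  31.2  66.1] phi -9.51 tilt(abs) 29.95 F [-1.8  1.8  5.8] op 59.9 gf 50.0
TCP target [542.8  30.   63.5] MOVE [ 0.1 -1.5  2.9  0.3 -0.1  0.2]
[546.00068307  40.53100531  82.55247533]
```

To row units: -95 mm is -0.1267, -69 mm is -0.092.

>>> drive_tool([
  [-0.0107,0,-0.0187,0,0,0],
  [-0.0293,0,-0.0507,0,0,0],
  [-0.0533,0,-0.092,0,0,0],
  [-0.0733,0,-0.1267,0,0,0],
  [-0.0733,0,-0.1267,0,0,0],
])

```text
clock: 11.42
eef_pos: [546.7, 31.4, 180.7]
eef_rot: [[0.148, 0.986, -0.074], [0.855, -0.165, -0.491], [-0.497, 0.009, -0.868]]
force: [2.1, 0.4, -1.8]
opening: 59.9
gripper_force: 50.0
```

```bash
python3 go.py 553.7 261 180 12 60 g;python3 - <<'E'
from ik import *
np.set_printoptions(precision=2,suppress=True)
for z in(180,87): print(ik((553.7,261,z),12,60,[.1,.6,1.9,1.1,1.2,-1]))
E
```

```text
t 11.4167 q [ 0.241  0.301  1.991 -0.534  1.125  0.712] pos [546.7  31.4 180.7] phi -9.5 tilt(abs) 29.8 F [ 2.1  0.4 -1.8] op 59.9 gf 50.0
TCP target [550.3 277.1 170.5] MOVE [ 215.7  -37.1 -112.1    6.8   88.7  -22.9]
(array([ 0.04,  0.49,  1.98,  1.11,  1.26, -0.87]), np.float64(2.7736879455281644e-23))
(array([ 0.04,  0.65,  1.97,  1.16,  1.2 , -1.01]), np.float64(1.3132075884511506e-21))
```

To row units: 199 mm is 0.2653, 182 mm is 0.2427, 6.8 degrees is 0.0189.

>>> drive_tool([
  [0.0227,-0.004,-0.012,0.0014,0.0189,-0.005],
  [0.044,-0.008,-0.0227,0.0028,0.0378,-0.0097],
  [0.0667,-0.012,-0.0347,0.0044,0.0567,-0.0147],
  [0.088,-0.0147,-0.0453,0.0058,0.0758,-0.0194],
  [0.1107,-0.0187,-0.0573,0.0072,0.0947,-0.0244],
  [0.1333,-0.0227,-0.0693,0.0086,0.1136,-0.0294],
  [0.1547,-0.0267,-0.08,0.0103,0.1325,-0.0342],
  [0.1773,-0.0307,-0.092,0.0117,0.1517,-0.0392],
  [0.1987,-0.0347,-0.104,0.0131,0.1706,-0.0439],
  [0.2213,-0.0387,-0.1147,0.0144,0.1894,-0.0489],
  [0.2427,-0.0413,-0.1267,0.0161,0.2083,-0.0539],
  [0.2653,-0.0453,-0.1373,0.0175,0.2272,-0.0586],
])

```text
clock: 12.42
eef_pos: [548.2, 257.5, 165.4]
eef_rot: [[-0.088, 0.983, -0.162], [0.591, 0.183, 0.786], [0.802, -0.027, -0.597]]
force: [-0.4, 0.3, -2.3]
opening: 60.0
gripper_force: 50.0
```

```bash
python3 go.py 553.7 261 110 12 60 g
```

```text
t 12.4167 q [ 0.039  0.445  1.999  1.021  1.189 -0.786] pos [548.2 257.5 165.4] phi 10.54 tilt(abs) 53.34 F [-0.4  0.3 -2.3] op 60.0 gf 50.0
TCP target [550.3 277.1 100.5] MOVE [-40.6   7.3  53.9   0.4   6.7  -2.1]
```

To row units: 54 mm is 0.072, -40.6 mm is -0.0541, 6.7 degrees is 0.0186.

>>> drive_tool([
  [-0.0173,0.0032,0.024,0.0006,0.0111,-0.0028],
  [-0.036,0.0067,0.048,0.0011,0.0186,-0.0058],
  [-0.0493,0.0093,0.0653,0.0011,0.0186,-0.0058],
  [-0.0541,0.0097,0.072,0.0011,0.0186,-0.0058],
  [-0.0541,0.0097,0.072,0.0011,0.0186,-0.0058],
  [-0.0541,0.0097,0.072,0.0011,0.0186,-0.0058],
])

```text
clock: 12.92
eef_pos: [549.5, 276.6, 100.6]
eef_rot: [[-0.103, 0.978, -0.182], [0.493, 0.209, 0.844], [0.864, -0.003, -0.504]]
force: [1.0, -0.9, -2.5]
opening: 59.5
gripper_force: 50.0
```

```bash
python3 go.py 553.7 261 92 12 60 g; python3 - <<'E'
from h import *
m,im,d=snap('top','t4'); P=cloud(m,d); H,S,V=cv2.split(cv2.cvtColor(im,cv2.COLOR_RGB2HSV))
mk=(H>5)&(H<25)&(S>70)&box(120,230,150,240); w=P[mk&(P[...,2]>100)&(P[...,2]<135)]
print(len(w),cv2.minAreaRect(np.ascontiguousarray(w[:,:2],dtype=np.float32)),w.mean(0))
cv2.imwrite('pics/t4c.png',cv2.resize(im[130:260,110:280],None,fx=4.5,fy=4.5,interpolation=cv2.INTER_CUBIC)[:,:,::-1])
E
```

```text
t 12.9167 q [ 0.044  0.609  1.974  1.141  1.213 -0.975] pos [549.5 276.6 100.6] phi 12.08 tilt(abs) 59.74 F [ 1.  -0.9 -2.5] op 59.5 gf 50.0
TCP target [550.3 277.1  82.5] MOVE [-15.5   0.9   9.4  -0.1   0.3  -0.1]
892 ((554.0298461914062, 260.2283020019531), (64.32171630859375, 164.44830322265625), 13.958610534667969) [549.68045353 283.87515667 118.42103502]
```

View pics/t4c.png

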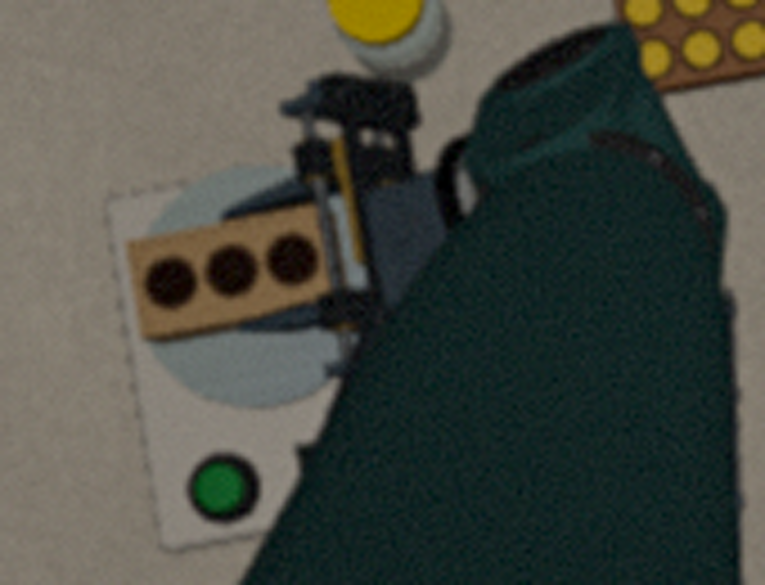

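Cavities face up (crop 170–290, 270), the held mould is over the pan, and parallax shifts it left. The depth centroid is about (550,284) against a pan centre of (549,283). Lowering.

To row units: -15.5 mm is -0.0207, -14 mm is -0.0187, 0.3 degrees is 0.0008.

>>> drive_tool([
  [-0.0107,0.0007,0.0067,-0.0003,0.0008,-0.0003],
  [-0.0187,0.0012,0.0115,-0.0003,0.0008,-0.0003],
  [-0.0207,0.0012,0.0125,-0.0003,0.0008,-0.0003],
  [-0.0207,0.0012,0.0125,-0.0003,0.0008,-0.0003],
])

```text
clock: 13.3
eef_pos: [550.1, 277.0, 81.7]
eef_rot: [[-0.103, 0.978, -0.181], [0.488, 0.208, 0.848], [0.867, -0.001, -0.499]]
force: [-0.0, -0.2, -3.2]
opening: 59.6
gripper_force: 50.0
```

To row units: -1.3 mm is -0.0017, 0.75 mm is 0.001.

>>> drive_tool([
  [-0.0017,0,0.001,0,0,0],
  [-0.0017,0,0.001,0,0,0],
])

```text
clock: 13.47
eef_pos: [550.3, 277.1, 80.7]
eef_rot: [[-0.104, 0.978, -0.181], [0.488, 0.209, 0.848], [0.867, 0.0, -0.499]]
force: [0.3, 0.5, -2.0]
opening: 59.9
gripper_force: 50.0
```

To row units: -0.9 mm is -0.0012, 0.5 mm is 0.0007.

>>> drive_tool([
  [-0.0012,0,0.0007,0,0,0],
  [-0.0012,0,0.0007,0,0,0],
])

```text
clock: 13.63
eef_pos: [550.4, 277.1, 79.7]
eef_rot: [[-0.104, 0.978, -0.181], [0.488, 0.208, 0.848], [0.867, 0.0, -0.499]]
force: [0.6, 0.4, -2.8]
opening: 59.8
gripper_force: 50.0
```

To row units: -0.9 mm is -0.0012, 0.5 mm is 0.0007.

>>> drive_tool([
  [-0.0012,0,0.0007,0,0,0],
  [-0.0012,0,0.0007,0,0,0],
])

```text
clock: 13.8
eef_pos: [550.3, 277.0, 78.6]
eef_rot: [[-0.104, 0.978, -0.181], [0.488, 0.209, 0.848], [0.867, 0.0, -0.499]]
force: [0.2, 0.7, -2.8]
opening: 59.8
gripper_force: 50.0
```

```bash
python3 go.py 553.7 261 87.4 12 60.05 g; python3 - <<'E'
from h import *
m,im,d=snap('top','t5'); P=cloud(m,d); H,S,V=cv2.split(cv2.cvtColor(im,cv2.COLOR_RGB2HSV))
mk=(H>5)&(H<25)&(S>70)&box(120,230,150,240); w=P[mk&(P[...,2]>88)&(P[...,2]<110)]
print(len(w),w.mean(0)); c=w.mean(0);
A=np.c_[w[:,:2]-c[:2],np.ones(len(w))];k=np.linalg.lstsq(A,w[:,2],rcond=None)[0];print('plane',k)
E
```

```text
t 13.8 q [ 0.043  0.651  1.966  1.158  1.203 -1.013] pos [550.3 277.   78.6] phi 12.04 tilt(abs) 60.07 F [ 0.2  0.7 -2.8] op 59.8 gf 50.0
TCP target [550.3 277.1  77.9] MOVE [-0.6 -0.   0.4 -0.  -0.   0. ]
838 [550.7135791  284.26073007  96.60059443]
plane [1.09233201e-02 9.53709450e-04 9.66005944e+01]
```

To row units: -0.7 mm is -0.0009, 0.4 mm is 0.0005.

>>> drive_tool([
  [-0.0009,0,0.0005,0,0,0],
  [-0.0009,0,0.0005,0,0,0],
])

```text
clock: 14.02
eef_pos: [550.3, 277.1, 77.9]
eef_rot: [[-0.104, 0.978, -0.181], [0.488, 0.208, 0.848], [0.867, 0.0, -0.499]]
force: [0.1, -0.2, -1.6]
opening: 59.9
gripper_force: 50.0
```

To row units: -0.7 mm is -0.0009, 0.4 mm is 0.0005.

>>> drive_tool([
  [-0.0009,0,0.0005,0,0,0],
  [-0.0009,0,0.0005,0,0,0],
])

```text
clock: 14.18
eef_pos: [550.4, 277.1, 77.9]
eef_rot: [[-0.104, 0.978, -0.181], [0.487, 0.209, 0.848], [0.867, 0.0, -0.498]]
force: [-3.0, -3.5, 8.6]
opening: 59.9
gripper_force: 50.0
```

To row units: -0.5 mm is -0.0007, 0.3 mm is 0.0004.

>>> drive_tool([
  [-0.0007,0,0.0004,0,0,0],
  [-0.0007,0,0.0004,0,0,0],
])

```text
clock: 14.35
eef_pos: [550.5, 277.2, 77.9]
eef_rot: [[-0.105, 0.978, -0.181], [0.486, 0.209, 0.849], [0.868, 0.001, -0.497]]
force: [-4.0, -5.5, 14.9]
opening: 59.7
gripper_force: 50.0
```

Contact at the expected height. I'll ease off, open and back out along the tool.

To row units: 0.9 mm is 0.0012, -0.5 mm is -0.0007.

>>> drive_tool([
  [0.0012,0,-0.0007,0,0,0],
  [0.0012,0,-0.0007,0,0,0],
])

```text
clock: 14.52
eef_pos: [550.5, 277.0, 77.8]
eef_rot: [[-0.104, 0.978, -0.18], [0.488, 0.208, 0.848], [0.867, 0.0, -0.499]]
force: [0.8, -2.9, 4.9]
opening: 59.6
gripper_force: 50.0
```

>>> drive_tool([
  [0,0,0,0,0,0],
  [0,0,0,0,0,0],
  [0,0,0,0,0,0],
  [0,0,0,0,0,0],
  [0,0,0,0,0,0],
], gripper=91)

```text
clock: 14.93
eef_pos: [550.3, 277.1, 77.5]
eef_rot: [[-0.104, 0.978, -0.181], [0.488, 0.209, 0.848], [0.867, -0.0, -0.499]]
force: [0.6, -0.3, -0.5]
opening: 89.8
gripper_force: 0.0
```

To row units: -135 mm is -0.18, -115 mm is -0.1533.

>>> drive_tool([
  [0,0,-0.0133,0,0,0],
  [0,0,-0.0333,0,0,0],
  [0,0,-0.0733,0,0,0],
  [0,0,-0.12,0,0,0],
  [0.04,0,-0.1533,0,0,0],
  [0.0867,0,-0.18,0,0,0],
  [0.0867,0,-0.18,0,0,0],
])

```text
clock: 15.52
eef_pos: [571.2, 192.4, 208.4]
eef_rot: [[-0.11, 0.978, -0.175], [0.488, 0.207, 0.848], [0.866, 0.008, -0.501]]
force: [1.1, -0.0, 1.0]
opening: 90.9
gripper_force: 0.0
```

```bash
python3 go.py 420 300 160 35 0; python3 - <<'E'
from h import *
for n in('top',):
    m,im,d=snap(n,'t6'); P=cloud(m,d); H,S,V=cv2.split(cv2.cvtColor(im,cv2.COLOR_RGB2HSV))
    mk=(H>5)&(H<25)&(S>70)&box(120,230,150,240); w=P[mk&(P[...,2]>88)&(P[...,2]<110)]
    print(len(w),w.mean(0),cv2.minAreaRect(np.ascontiguousarray(w[:,:2],dtype=np.float32)))
    b=P[box(145,175,225,250)&(H>45)&(H<85)&(S>90)];b=b[(b[:,2]>38)&(b[:,2]<70)];print('btn',b.mean(0),np.percentile(b[:,2],[10,50,90]))
m,im,d=snap('scene','s6');P=cloud(m,d);H,S,V=cv2.split(cv2.cvtColor(im,cv2.COLOR_RGB2HSV))
mk=(H>45)&(H<85)&(S>80)&box(310,350,130,160);b=P[mk];print('btn scene',np.median(b,0),np.percentile(b[:,2],[10,50,90]),len(b))
E
```

```text
t 15.5167 q [-0.095  0.449  1.946  1.004  1.375 -0.857] pos [571.2 192.4 208.4] phi 11.93 tilt(abs) 59.97 F [ 1.1 -0.   1. ] op 90.9 gf 0.0
TCP target [420. 300. 160.] MOVE [  27.3 -126.   141.9   12.5  -59.   -20.7]
859 [550.20881643 281.05256063  95.69492667] ((550.4440307617188, 282.0336608886719), (60.146766662597656, 121.4075698852539), 11.627324104309082)
btn [420.29663569 300.55861093  54.04911625] [46.49481481 55.28472922 58.61979826]
  return _methods._mean(a, axis=axis, dtype=dtype,
  ret = um.true_divide(
Traceback (most recent call last):
IndexError: index -1 is out of bounds for axis 0 with size 0
```

Placed: mould centre is (550.4,282.0), within about 2 mm of the pan centre. Next is the tare button at (420,300), top around z=56.

To row units: 142 mm is 0.1893, -126 mm is -0.168, -59 degrees is -0.1639.

>>> drive_tool([
  [0.004,-0.0187,0.0107,0.0039,-0.0181,-0.0064],
  [0.008,-0.0373,0.0333,0.0078,-0.0361,-0.0128],
  [0.012,-0.056,0.056,0.0117,-0.0542,-0.0192],
  [0.016,-0.0747,0.0773,0.0156,-0.0722,-0.0256],
  [0.02,-0.0933,0.0987,0.0194,-0.0917,-0.0319],
  [0.024,-0.112,0.1213,0.0231,-0.1083,-0.0383],
  [0.028,-0.1307,0.144,0.0269,-0.1278,-0.0444],
  [0.032,-0.1493,0.1667,0.0308,-0.1444,-0.0511],
  [0.036,-0.168,0.1893,0.0347,-0.1639,-0.0575],
  [0.036,-0.168,0.1893,0.0347,-0.1639,-0.0575],
  [0.036,-0.168,0.1893,0.0347,-0.1639,-0.0575],
], gripper=0, newtons=10)

```text
clock: 16.53
eef_pos: [414.3, 302.7, 152.8]
eef_rot: [[-0.58, 0.815, -0.01], [0.815, 0.58, -0.001], [0.005, -0.009, -1.0]]
force: [0.4, 0.3, -0.3]
opening: 20.3
gripper_force: 0.0
```

```bash
python3 go.py 420.2 300.2 68 35 0; python3 - <<'E'
from h import *
m,im,d=snap('scene','s7')
cv2.imwrite('pics/s7c.png',cv2.resize(im[60:220,260:440],None,fx=3.7,fy=3.7,interpolation=cv2.INTER_CUBIC)[:,:,::-1])
E
```

```text
t 16.5333 q [ 0.583  0.179  2.134  0.006  0.838 -0.039] pos [414.3 302.7 152.8] phi 35.42 tilt(abs) 0.59 F [ 0.4  0.3 -0.3] op 20.3 gf 0.0
TCP target [420.2 300.2  68. ] MOVE [-5.9  4.1 84.7 -0.5 -0.3  0.4]
```

View pics/s7c.png

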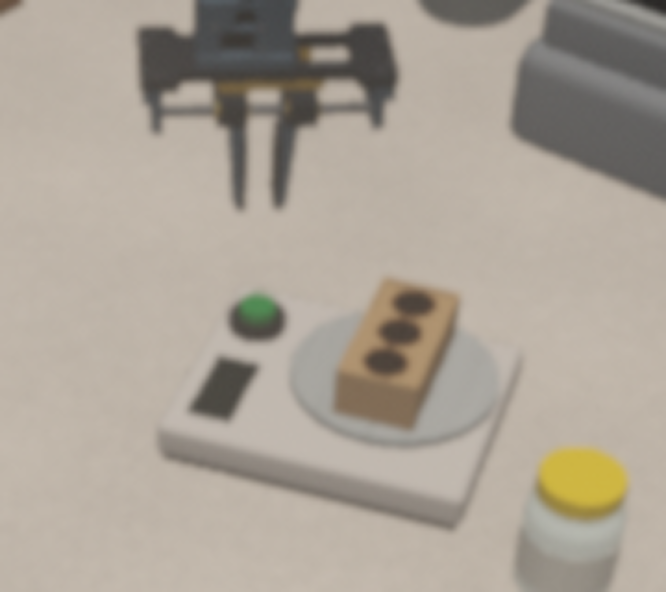

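The mould lies flat and centred with its cavities up (crop 400,350), and the fingers are above the green button (258,308). Descending.

To row units: 85 mm is 0.1133, 78 mm is 0.104, -0.5 degrees is -0.0014.

>>> drive_tool([
  [-0.004,0.0027,0.04,-0.0014,-0.0008,0.0011],
  [-0.008,0.0053,0.08,-0.0014,-0.0008,0.0011],
  [-0.008,0.0053,0.104,-0.0014,-0.0008,0.0011],
  [-0.008,0.0053,0.1133,-0.0014,-0.0008,0.0011],
  [-0.008,0.0053,0.1133,-0.0014,-0.0008,0.0011],
])

```text
clock: 17.0
eef_pos: [422.1, 297.2, 67.1]
eef_rot: [[-0.568, 0.823, -0.002], [0.823, 0.568, -0.0], [0.001, -0.001, -1.0]]
force: [0.2, -0.5, 0.0]
opening: 0.0
gripper_force: 0.0
```

```bash
python3 go.py 420.2 300.2 56 35 0
```

```text
t 17.0 q [ 0.568  0.332  2.152  0.001  0.66  -0.037] pos [422.1 297.2  67.1] phi 34.59 tilt(abs) 0.09 F [ 0.2 -0.5  0. ] op 0.0 gf 0.0
TCP target [420.2 300.2  56. ] MOVE [ 3.5  0.1 11.1 -0.1 -0.  -0.4]
```

To row units: 12 mm is 0.016, 9 mm is 0.012.

>>> drive_tool([
  [0,0,0.0067,0,0,0],
  [0,0,0.012,0,0,0],
  [0,0,0.016,0,0,0],
  [0,0,0.016,0,0,0],
])

```text
clock: 17.33
eef_pos: [422.7, 299.2, 56.9]
eef_rot: [[-0.57, 0.822, 0.002], [0.822, 0.57, 0.002], [0.0, 0.003, -1.0]]
force: [1.1, -1.2, 2.0]
opening: 0.4
gripper_force: 0.8
```

To row units: 2 mm is 0.0027.

>>> drive_tool([
  [0,0,0.0027,0,0,0],
  [0,0,0.0027,0,0,0],
])

```text
clock: 17.5
eef_pos: [422.6, 299.3, 55.0]
eef_rot: [[-0.57, 0.822, 0.002], [0.822, 0.57, 0.002], [-0.0, 0.003, -1.0]]
force: [0.9, -1.0, 2.8]
opening: -0.1
gripper_force: 1.3
```

To row units: 2 mm is 0.0027.

>>> drive_tool([
  [0,0,0.0027,0,0,0],
  [0,0,0.0027,0,0,0],
])

```text
clock: 17.67
eef_pos: [422.5, 299.3, 52.8]
eef_rot: [[-0.57, 0.822, 0.002], [0.822, 0.57, 0.002], [0.0, 0.003, -1.0]]
force: [1.7, -0.5, 3.3]
opening: 0.7
gripper_force: 1.8
```

To row units: 1 mm is 0.0013.

>>> drive_tool([
  [0,0,0.0013,0,0,0],
  [0,0,0.0013,0,0,0],
])

```text
clock: 17.83
eef_pos: [422.6, 299.3, 52.1]
eef_rot: [[-0.57, 0.822, 0.002], [0.822, 0.57, 0.002], [0.0, 0.003, -1.0]]
force: [-0.7, -2.3, 11.8]
opening: 0.3
gripper_force: 5.6
```

To row units: 1 mm is 0.0013.

>>> drive_tool([
  [0,0,0.0013,0,0,0],
  [0,0,0.0013,0,0,0],
])

```text
clock: 18.0
eef_pos: [422.7, 299.4, 51.8]
eef_rot: [[-0.57, 0.822, 0.002], [0.822, 0.57, 0.001], [0.0, 0.002, -1.0]]
force: [-6.1, -4.3, 28.4]
opening: 0.6
gripper_force: 13.9
```

To row units: 0.5 mm is 0.0007.

>>> drive_tool([
  [0,0,0.0007,0,0,0],
  [0,0,0.0007,0,0,0],
])

```text
clock: 18.17
eef_pos: [422.7, 299.4, 51.6]
eef_rot: [[-0.57, 0.822, 0.002], [0.822, 0.57, 0.001], [0.0, 0.002, -1.0]]
force: [-7.7, -6.6, 36.9]
opening: 0.4
gripper_force: 17.8
```

Bottomed out. Releasing and backing away.

>>> drive_tool([
  [0,0,-0.004,0,0,0],
  [0,0,-0.0133,0,0,0],
  [0,0,-0.0533,0,0,0],
  [0,0,-0.1,0,0,0],
  [0,0,-0.1467,0,0,0],
  [0,0,-0.1467,0,0,0],
  [0,0,-0.1467,0,0,0],
])

```text
clock: 18.75
eef_pos: [422.8, 299.5, 162.1]
eef_rot: [[-0.57, 0.822, 0.004], [0.822, 0.57, 0.003], [0.0, 0.005, -1.0]]
force: [0.9, -0.1, -0.8]
opening: 0.4
gripper_force: 0.0
```

```bash
python3 - <<'E'
from h import *
def look(n):
    m,im,d=snap(n,n+'8'); P=cloud(m,d); H,S,V=cv2.split(cv2.cvtColor(im,cv2.COLOR_RGB2HSV))
    mk=(H>5)&(H<25)&(S>70)&(P[...,2]>88)&(P[...,2]<110)&(abs(P[...,0]-549)<110)&(abs(P[...,1]-283)<110); w=P[mk]
    print(n,len(w),w.mean(0),cv2.minAreaRect(np.ascontiguousarray(w[:,:2],dtype=np.float32)))
    g=(H>40)&(H<90)&(S>60)&(abs(P[...,0]-420)<30)&(abs(P[...,1]-300)<30); print('btn z',np.percentile(P[g][:,2],[50,90]) if g.any() else None)
look('top');look('scene');print(env.observe()['force'])
E
```

```text
top 839 [549.95686268 281.32445619  95.57776149] ((550.2877807617188, 280.9959716796875), (60.450950622558594, 120.35420227050781), 12.101192474365234)
btn z [469.86466567 472.65393347]
scene 581 [551.8298031  274.43297888  96.6384277 ] ((549.2442016601562, 281.9692687988281), (58.63257598876953, 125.39002227783203), 12.028729438781738)
btn z [ 60.05783802 468.02907125]
[-0.10882253  0.28360868 -0.8984315 ]
```

The mould is centred (about 1–2 mm off), the button is back up at z≈58, and the robot is clear of everything.

```bash
python3 -c "
from cell import env
print(env.sign_off())"
```

```text
the job is handed in; nothing more can be done
None
```

The job is handed in with no score returned: the mould stood on its short end, now lies cavities up about 2 mm from the pan's centre, the tare button was pressed to its stop and released, and the arm never came near the mug, jar or filled praline mould.

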